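# Charge the grinding jar and hold the mill's guard open

### The job

Pick up the blue scoop by its post, tip its five white grinding balls from close above the steel funnel so that all five go down into the clear jar, then set the scoop back down flat on the bench. After that raise the mill's guard by its orange bar to 60 degrees from closed and keep holding it there with the gripper, so that a colleague can fit the jar: the guard falls shut if let go, so the program finishes while still holding it, with nothing else propping it. Do not shift the brown bottle, the white jar or the wrench.

Things in the scene. Friction and masses are not known exactly. Their poses are not given: they have to be found in the camera images.
- scoop: Blue plastic scoop, 131 long (x from -60 to +71 mm), 66 wide, walls 44 high, about 160 g empty; loose, standing flat on the bench. Origin at the underside on the centre line; x points to its open spout, z up. Its floor rises 13.5 degrees to the spout, so balls rest at the back while it is level; tipped spout-down by 45 to 60 degrees they all roll out.
- scoop_grip (a point): Point on the axis of the scoop's handle, a black square post 18 x 18 at the scoop's x = -47 mm, up to 102 mm above its underside. This point is 80 mm up, (-47, 0, 80) mm in the scoop's frame: a good place to grip from above, closing along the scoop's x or y.
- scoop_lip (a point): Middle of the spout's edge, (71, 0, 32) mm in the scoop's frame; the spout is about 38 wide inside.
- ball0_center (a point): Centre of white ceramic grinding ball 1 of 5, 16 mm in diameter, 13 g, loose, lying in the scoop at the start.
- ball1_center (a point): Centre of white ceramic grinding ball 2 of 5, 16 mm in diameter, 13 g, loose, lying in the scoop at the start.
- ball2_center (a point): Centre of white ceramic grinding ball 3 of 5, 16 mm in diameter, 13 g, loose, lying in the scoop at the start.
- ball3_center (a point): Centre of white ceramic grinding ball 4 of 5, 16 mm in diameter, 13 g, loose, lying in the scoop at the start.
- ball4_center (a point): Centre of white ceramic grinding ball 5 of 5, 16 mm in diameter, 13 g, loose, lying in the scoop at the start.
- funnel_mouth (a point): Centre of the rim of the fixed steel funnel: mouth 120 inside (126 outside), 55 deep, throat 41 wide; rim level, 127 mm above the bench. It stands on the clear jar, on a blue base plate 130 x 130 x 12 with a thin steel rod (seen only) near one corner, up to 125 mm. Frame z up.
- jar_floor (a point): Centre of the jar's inner floor, 18 mm above the bench, straight below the funnel. Clear plastic jar, fixed, 42 wide inside, 52 outside, 56 deep.
- mill: White grinding mill, fixed, 200 x 200 x 110 high. Origin at the centre of its underside; its front looks to its own -x (towards the robot), y to its left, z up. The guard closes its top and is hinged along y at the far side. It may stand on the robot's left or right, with the funnel on the other side.
- guard_hinge (a point): Middle of the hinge axis of the mill's guard, (90, 0, 118) mm in the mill's frame. Guard: grey frame with a clear window, 185 from hinge to front edge, 200 wide, 12 thick, 0.5 kg (25 percent more or less). This frame turns with the guard: x points from front edge to hinge, y along the hinge, z out of its top face.
- guard_bar (a point): Middle of the orange round bar, 12 thick, 110 long, along the hinge direction ahead of the guard's front edge on two slanted legs; (-205, 0, 36) mm in guard_hinge's frame. Closed, it is 154 mm above the bench, 24 mm clear above the frame's face. About 85 mm of it is free; pinch across it from above; it can turn between the fingers.
- guard (a joint): Guard angle in rad: 0 closed, growing as the front edge rises; stop at 1.40. Wanted at the end: 1.047 (60 degrees). It falls shut from any angle; lifting takes about 3 N at the bar when closed.
- amber_bottle: Brown glass bottle with a red cap, 54 wide, 100 high, loose bystander; origin at its underside.
- white_jar: White plastic jar with a green cap, 56 wide, 60 high, loose bystander; origin at its underside.
- clamp_wrench: Steel wrench lying flat, loose bystander; origin at its underside.
Mind the look-alikes: they are no part of the job. Of the things that look like the part that bears funnel_mouth, the larger one is meant. Several things look just like the scoop: the one meant starts farthest from the robot's base.

How it is judged (in metres and radians):
On the way, in this order (a step that is already met when the one before it is completed fails the run):
1. the scoop is tipped spout-down with its spout over the funnel and close above it (angle between scoop's own z axis and vertical above 0.4 rad and horizontal distance between scoop_lip and funnel_mouth below 0.08 m and z of scoop_lip in the frame of funnel_mouth below 0.11 m), for 0.1 s.
2. all five balls are in the jar (horizontal distance between each of ball0_center, ball1_center, ball2_center, ball3_center, ball4_center and jar_floor below 0.022 m and z of ball0_center in the frame of jar_floor between 0 and 0.055 m and z of ball1_center in the frame of jar_floor between 0 and 0.055 m and z of ball2_center in the frame of jar_floor between 0 and 0.055 m and z of ball3_center in the frame of jar_floor between 0 and 0.055 m and z of ball4_center in the frame of jar_floor between 0 and 0.055 m), for 0.2 s.
3. the scoop stands flat on the bench, let go (height (world z) of scoop below 0.008 m and angle between scoop's own z axis and vertical below 0.12 rad and linear speed of scoop below 0.03 m/s and contact force between scoop and the arm below 0.1 N and contact force between scoop and the fingers below 0.1 N), for 0.2 s.
4. the gripper holds the guard at 60 degrees (value of joint guard between 0.942478 and 1.15192 rad and velocity of joint guard between -0.05 and 0.05 rad/s and contact force between the fingers and guard above 0.3 N and contact force between guard and amber_bottle below 0.1 N and contact force between guard and white_jar below 0.1 N and contact force between guard and clamp_wrench below 0.1 N and contact force between guard and scoop below 0.1 N), for 0.3 s.
At the end, for the whole second after the job is handed in: The guard is held still by the gripper at 54 to 66 degrees with nothing else propping it, all five balls lie in the jar, and the scoop stands flat and upright on the bench (within 7 degrees), untouched (all of step 2 and all of step 3 and all of step 4); the arm keeps its last pose, push and grip.
It fails at once if the brown bottle is shifted by more than 30 mm (distance of amber_bottle from where it was at the start of the episode above 0.03 m).
It fails at once if the white jar is shifted by more than 30 mm (distance of white_jar from where it was at the start of the episode above 0.03 m).
It fails at once if the wrench is shifted by more than 30 mm (distance of clamp_wrench from where it was at the start of the episode above 0.03 m).
It also fails if it takes over 61 s, if anything falls off the work surface, if the arm or the gripper's body presses on something with over 40 N, if the wrist force passes 120 N, or if a joint passes its speed limit or range.

### The arm

A 6-joint arm with a two-finger parallel gripper is mounted at the origin on the work surface. World frame = base frame: x ahead of the robot, y to its left, z up, the work surface at z = 0. Lengths are in m, angles in degrees, forces in N, time in s.
With the tool pointing down it reaches from about 0.35 to 0.875 m from the base axis. Payload 4.2 kg.
Tool frame: the origin (TCP) lies between the finger pads; the fingertips stand 14 mm ahead of it and the grasp point (between the pads) lies 5 mm behind it; z points along the fingers, y is the line along which they close (so a half turn about z gives the same grasp; the last joint's range is limited). The gripper opens to 87 mm and grips with 3 to 60 N. Pads are 19 mm wide; open, the fingers measure 117 mm over their backs; the gripper's body (75 mm by 190 mm) begins 51 mm behind the grasp point.
Start: joints at [-58.808, 22.042, 0.453, 0, -68.411, -14.817], TCP at [0.176, -0.6, 0.237] pointing down, gripper open.
Joint ranges: [-179.83, 179.83], [-69.29, 118.12], [-61.27, 80.66], [-181.25, 117.63], [-171.15, -9.14], [-177.46, 177.46]. Speed limits (degrees/s): [159.86, 159.86, 180, 180, 180, 180].

### API

Orientations are given as a 3x3 rotation matrix whose columns are the frame's x, y, z axes.
In Python, from station import * gives the robot as it stands. The module is installed in compiled form; this text tells all that it offers.
- The arm moves only by the tool play_rows, never from a script. Its argument "steps" is a list of rows, each an object of numbers: "ax", "ay", "az": the turn, a rotation vector about the tool's x, y, z in degrees; "dx", "dy", "dz": the shift along the tool's x, y, z in mm; "claw": the finger opening in mm, from 0 to 87. A call has 1 to 20 rows; each row shifts and turns the commanded pose from where the row before left it, along the tool's axes as they then stand; what a row does not reach is not made up. A row lasts 1/10 s, in which the tool goes at most 50 mm and 8.59 degrees, less where a joint would pass 70% of its speed; a pose out of reach is approached as far as the arm can. A call with a gripper value outside its range is refused whole. The fingers move at their own pace and stop on an object; the grip force is fixed at half the most. Time passes only in rows, so rows that do not move let the fingers close. It gives the time, the measured TCP pose, the force, the opening and the grip force at its end, in the units of the state.
- sense(): the state, without advancing time (a new reading comes with each control period).
- capture(name): name is "scene" or "top" or "wrist"; returns a dict with "frame" (480x640x3 uint8, blue, green, red), "range_z" (480x640 float32, m along the optical axis (not along the pixel's ray), 0 where there is no reading), "fx", "fy", "cx", "cy" (pixels), "xyz" and "rotation" of the camera in the world. Camera axes: x right, y down, z forward; pixel columns grow to the right and rows downward; lengths in m; the calibration is good to about 2 mm. A picture is of the moment at which its call begins.
- finish_job(): hands the job in; it is judged then, once.
The state is a dict: "time_s": time; "joints": joint angles; "joint_velocities": joint speeds; "effort": joint torques, N m; "tcp_pos": TCP position; "ee_rot": TCP orientation; "wrist_force": force on the tool from outside, world axes, zero at the start; "moment": the same for the moment, N m; "gripper_width": opening from 0.0 (shut) to 1.0 (fully open); "gripper_force": force on a finger pad.
Only numpy, scipy, OpenCV 4.12 (cv2) and the standard library are available. Lean on these libraries where they do the work, as an engineer would, in place of code of your own. Each camera call takes 0.05 s, during which the arm holds its last target. There are 200 camera calls.

## Working session

There is one attempt and no reset: what is moved stays moved. The work goes in short steps, Python scripts to look and compute and a tool call to move; the robot and the scene stay as the last step left them, time stands still between calls to the robot, and variables do not carry over. Pictures are saved under pics/ and viewed, at most 10 in all, crops included, and the job is handed in when it is done.

Besides the shell and the picture viewer there is one more tool, called by a JSON object that holds its "name" and its "arguments", one argument or row to a line. play_rows: Moves the arm, as the interface text tells. Its arguments: {"type":"object","properties":{"steps":{"type":"array"}},"required":["steps"]}

```bash
mkdir -p pics
cat > h.py <<'E'
from station import *
import numpy as np, cv2
def grab(n):
    c=capture(n); np.savez(''+n+'.npz',**{k:np.asarray(v) for k,v in c.items()}); return c
def load(n): return np.load(''+n+'.npz')
def cloud(c):
    z=c['range_z']; v,u=np.mgrid[:480,:640]
    p=np.stack([(u-c['cx'])/c['fx']*z,(v-c['cy'])/c['fy']*z,z],-1)
    w=p@np.asarray(c['rotation']).T+np.asarray(c['xyz']); w[z==0]=np.nan; return w
E
python3 - <<'E'
from h import *
for n in ('scene','top'):
    c=grab(n); cv2.imwrite(f'pics/{n}0.png',c['frame']); print(n,c['xyz'],c['rotation'],c['fx'])
s=sense();print(s['tcp_pos'],s['ee_rot'],s['time_s'])
E
```

```text
scene [1.15953051 0.31580953 1.07109127] [[-0.47456532  0.71333785 -0.51569067]
 [ 0.88021844  0.38579204 -0.27636932]
 [ 0.00180465 -0.58507573 -0.81097665]] 519.3185864673289
top [ 0.467743   -0.01207667  1.0696315 ] [[ 0.00292667 -0.99699129  0.07745834]
 [-0.99996861 -0.00234745  0.00756785]
 [-0.00736325 -0.07747806 -0.99696687]] 454.8134080107757
[ 0.17608905 -0.59914192  0.23555985] [[-9.59466604e-01 -2.81821534e-01 -6.76828345e-04]
 [-2.81822325e-01  9.59464713e-01  1.90813745e-03]
 [ 1.11638691e-04  2.02153950e-03 -9.99997950e-01]] 0.1
```

View pics/top0.png

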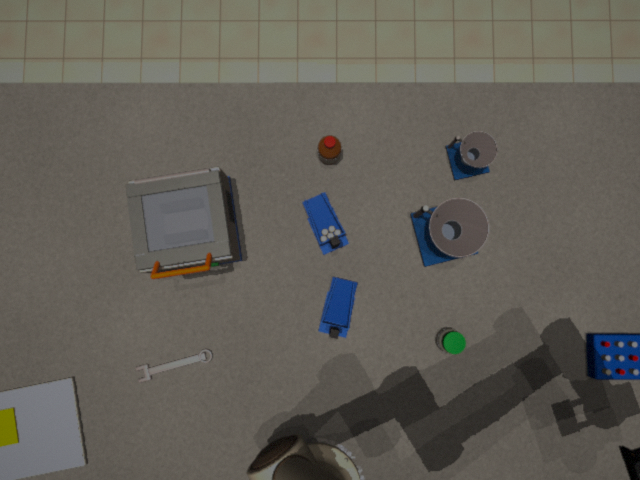

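View pics/scene0.png

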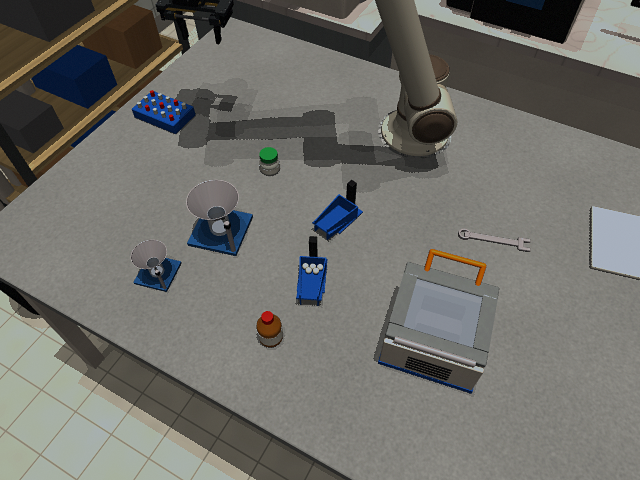

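The top view shows two scoops: one with balls at (325,222), which is farther from the base, and an empty one at (340,305). It also shows two funnels, the larger at (460,228) and the smaller at (478,150). I choose the scoop at (325,222) and the funnel at (460,228). The mill is on the left with its orange bar at (182,267), the bottle at (329,148), the white jar at (453,342) and the wrench at (175,365).

Run:
```python
from h import *
T=load('top');S=load('scene')
W={'top':cloud(T),'scene':cloud(S)};F={'top':T['frame'].astype(int),'scene':S['frame'].astype(int)}
def rep(l,p): print(l,len(p),'med',np.nanmedian(p,0).round(4),'min',np.nanpercentile(p,2,axis=0).round(4),'max',np.nanpercentile(p,98,axis=0).round(4))
for n in W:
    w=W[n];b,g,r=[F[n][...,i] for i in range(3)]
    box=lambda x0,x1,y0,y1:(w[...,0]>x0)&(w[...,0]<x1)&(w[...,1]>y0)&(w[...,1]<y1)
    print('==',n)
    # scoop
    m=(b>90)&(b>1.6*r)&box(.35,.65,-.1,.1)&(w[...,2]>.004)
    near=m&(w[...,0]>.46); rep('blue far',w[near])
    q=w[near][:,:2].astype(np.float32); rc=cv2.minAreaRect(q*1000); print(rc)
    rep('post top',w[box(.4,.6,-.1,.1)&(w[...,2]>.085)&(r<80)&(b<80)])
    rep('post side',w[box(.44,.6,-.1,.1)&(w[...,2]>.05)&(r<60)&(b<60)])
    wh=(r>170)&(g>170)&(b>170)&box(.42,.6,-.1,.1); rep('balls',w[wh])
    # funnel rim
    m=box(.35,.7,-.5,-.2)&(w[...,2]>.119)&(w[...,2]<.135); rep('rim',w[m])
    p=w[m][:,:2]
    A=np.c_[2*p,np.ones(len(p))];s=np.linalg.lstsq(A,(p**2).sum(1),rcond=None)[0];print('circ',s[:2],np.sqrt(s[2]+s[0]**2+s[1]**2))
    m=(r>170)&(g>60)&(g<170)&(b<70)&box(.3,.6,.1,.5); rep('bar',w[m])
    p=w[m&(w[...,2]>.145)]; rep('bar top',p); 
    q=p[:,:2]-p[:,:2].mean(0); print('dir',np.linalg.svd(q,full_matrices=0)[2][0])
    m=box(.35,.75,.12,.5)&(w[...,2]>.1)&(w[...,2]<.14)&~((r>1.5*b)); rep('mill top',w[m]); print(cv2.minAreaRect((w[m][:,:2]*1000).astype(np.float32)))
    rep('bottle cap',w[(r>150)&(g<60)&(b<60)&box(.5,.8,-.1,.1)])
    rep('wjar',w[(g>120)&(r<60)&box(.2,.5,-.5,-.2)])
```

```text
== top
blue far 974 med [ 0.6087 -0.0115  0.0222] min [ 0.4613 -0.0747  0.0051] max [0.6481 0.0278 0.0444]
((556.832763671875, -33.03123474121094), (216.01148986816406, 69.20809173583984), 19.445600509643555)
post top 70 med [ 0.5554 -0.0364  0.1003] min [ 0.5454 -0.0459  0.0885] max [ 0.5642 -0.0267  0.1036]
post side 75 med [ 0.5534 -0.0373  0.0998] min [ 0.5449 -0.0459  0.0579] max [ 0.5638 -0.0268  0.1036]
balls 0 med [nan nan nan] min [nan nan nan] max [nan nan nan]
rim 613 med [ 0.5895 -0.3066  0.1231] min [ 0.5225 -0.3545  0.1191] max [ 0.642  -0.2261  0.128 ]
circ [ 0.58275489 -0.29175519] 0.0601152360987472
bar 0 med [nan nan nan] min [nan nan nan] max [nan nan nan]
bar top 0 med [nan nan nan] min [nan nan nan] max [nan nan nan]
  return np.nanmean(a, axis, out=out, keepdims=keepdims)
  return np.nanmean(a, axis, out=out, keepdims=keepdims)
<stdin>:22: RuntimeWarning: Mean of empty slice.
  ret = um.true_divide(
Traceback (most recent call last):
IndexError: index 0 is out of bounds for axis 0 with size 0
```

Run:
```python
from h import *
c=load('top')['frame'][180:350,280:390]; cv2.imwrite('pics/crop1.png',cv2.resize(c,None,fx=3.5,fy=3.5,interpolation=cv2.INTER_CUBIC))
```

```text
(no output)
```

View pics/crop1.png

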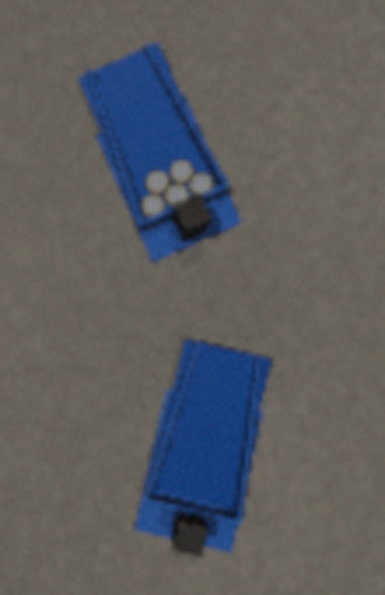

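The crop confirms it: the upper scoop holds five balls beside the black post, at crop (192,215), with its spout at the upper left. The lower scoop is empty.

```bash
python3 -W ignore - <<'E'
from h import *
T=load('top');S=load('scene')
for n,c in (('top',T),('scene',S)):
    w=cloud(c);hsv=cv2.cvtColor(c['frame'],cv2.COLOR_BGR2HSV);H,s,V=[hsv[...,i].astype(int) for i in range(3)]
    box=lambda x0,x1,y0,y1,z0=-1,z1=1:(w[...,0]>x0)&(w[...,0]<x1)&(w[...,1]>y0)&(w[...,1]<y1)&(w[...,2]>z0)&(w[...,2]<z1)
    def rep(l,p): print(l,len(p),*[np.nanpercentile(p,q,axis=0).round(4) for q in (2,50,98)] if len(p) else [])
    print('==',n)
    m=(abs(H-112)<12)&(s>150)&box(.52,.72,-.1,.08,.003)
    q=(w[m][:,:2]*1000).astype(np.float32); print('scoop rect',cv2.minAreaRect(q)); rep('scoop',w[m])
    d=np.linalg.svd(q-q.mean(0),full_matrices=0)[2][0]; print('dir',d,np.degrees(np.arctan2(d[1],d[0]))%180)
    rep('post',w[(V<70)&box(.5,.62,-.09,.02,.096,.11)]); rep('bench',w[box(.4,.48,-.25,-.15)])
    m=box(.5,.66,-.38,-.2,.121,.132); p=w[m][:,:2];rep('rim',w[m]); print('rim circle',cv2.minEnclosingCircle((p*1000).astype(np.float32)))
    m=(H>5)&(H<22)&(s>180)&(V>80)&box(.3,.65,.1,.5,.05); rep('bar',w[m])
    p=w[m&(w[...,2]>.15)];rep('bartop',p)
    if len(p): d=np.linalg.svd(p-p.mean(0),full_matrices=0)[2][0];print('bardir',d,np.degrees(np.arctan2(d[1],d[0]))); t=(p-p.mean(0))@d; print('mid',p.mean(0)+d*(t.max()+t.min())/2,np.ptp(t))
    m=box(.45,.8,.12,.5,.105,.135)&(s<60); rep('mill',w[m]); print(cv2.minAreaRect((w[m][:,:2]*1000).astype(np.float32)))
    rep('tall stuff scoop-post..bottle',w[box(.64,.85,-.1,.1,.03)]); rep('wjar',w[box(.25,.45,-.36,-.22,.03)&(abs(H-60)<15)&(s>120)])
    rep('near post',w[(V<70)&box(.35,.48,-.12,0,.09,.11)])
E
```

```text
== top
scoop rect ((603.0662841796875, -15.096237182617188), (126.9778823852539, 63.68059539794922), 24.419260025024414)
scoop 1004 [ 0.5453 -0.0576  0.0035] [ 0.6183 -0.0069  0.0217] [0.6635 0.0273 0.0441]
dir [-0.9201933  -0.39146432] 23.045654
post 60 [ 0.5468 -0.0459  0.0965] [ 0.5554 -0.0362  0.1005] [ 0.5638 -0.0267  0.1037]
bench 1446 [ 0.4012 -0.2478 -0.0057] [ 0.4403 -0.1996 -0.0016] [ 0.4778 -0.1522  0.0025]
rim 463 [ 0.5206 -0.3547  0.1212] [ 0.5874 -0.3056  0.124 ] [ 0.6421 -0.229   0.1282]
rim circle ((587.4940795898438, -284.9355163574219), 73.3252944946289)
bar 424 [0.475  0.2191 0.1282] [0.4891 0.2746 0.1568] [0.5188 0.3341 0.1607]
bartop 347 [0.475  0.219  0.1514] [0.4871 0.2733 0.1575] [0.5017 0.3316 0.1607]
bardir [-0.16423301  0.98641767  0.0027744 ] 99.45271781106491
mid [0.48677268 0.27595758 0.15721997] 0.11915371319049928
mill 8755 [0.5023 0.194  0.1089] [0.5976 0.2939 0.1211] [0.695  0.3932 0.1257]
((599.4269409179688, 295.8018798828125), (199.1126251220703, 201.71409606933594), 9.265519142150879)
tall stuff scoop-post..bottle 585 [ 0.645  -0.048   0.0306] [ 
[... 855 characters left out ...]
75 0.1566] [0.5221 0.3373 0.1624]
bartop 301 [0.4764 0.2194 0.151 ] [0.4875 0.2768 0.1586] [0.5015 0.3341 0.163 ]
bardir [-0.15889152  0.9872951  -0.00136457] 99.1425705403342
mid [0.4878715  0.27630959 0.15823553] 0.12008345175246525
mill 8661 [0.508  0.1981 0.1086] [0.6123 0.2991 0.1225] [0.7017 0.3955 0.1273]
((601.6557006835938, 295.0426025390625), (198.5321044921875, 200.4511260986328), 9.392166137695312)
tall stuff scoop-post..bottle 748 [ 0.6453 -0.0446  0.0304] [ 0.7771 -0.0149  0.0657] [0.7974 0.028  0.1022]
wjar 236 [ 0.3116 -0.3209  0.0475] [ 0.3385 -0.2963  0.0597] [ 0.3579 -0.2756  0.0643]
near post 62 [ 0.3507 -0.0447  0.0926] [ 0.3604 -0.0337  0.1007] [ 0.367  -0.0257  0.1054]
```

```bash
cat >> h.py <<'E'
from scipy.spatial.transform import Rotation as Ro
def Rdown(yaw_y):  # tool pointing down, tool y at yaw (deg)
    a=np.radians(yaw_y); y=np.array([np.cos(a),np.sin(a),0]); z=np.array([0,0,-1.]); return np.c_[np.cross(y,z),y,z]
def go(p,R):
    s=sense(); A=np.array(s['ee_rot']); print('t',s['time_s'],'tcp',np.round(s['tcp_pos'],4),'shift mm',((np.array(p)-s['tcp_pos'])@A*1000).round(1),'turn',Ro.from_matrix(A.T@R).as_rotvec(degrees=True).round(2))
    print('J',np.round(s['joints'],1),'F',np.round(s['wrist_force'],1),'w',s['gripper_width'],s['gripper_force'])
E
python3 -c "
from h import *
go([.5555,-.036,.21],Rdown(204))"
```

```text
t 0.1 tcp [ 0.1761 -0.5991  0.2356] shift mm [-522.7  433.3   26.4] turn [ 9.000e-02  9.000e-02 -9.763e+01]
J [-58.8  22.1   0.4  -0.  -68.4 -14.8] F [-0.6  0.4  0.1] w 1.0048552024105053 0.0
```

{"name": "play_rows", "arguments": {
  "steps": [
    {"dx": -35, "dy": 29, "claw": 87},
    {"dx": -35, "dy": 29},
    {"dx": -35, "dy": 29},
    {"dx": -35, "dy": 29},
    {"dx": -35, "dy": 29},
    {"dx": -35, "dy": 29},
    {"dx": -35, "dy": 29},
    {"dx": -35, "dy": 29},
    {"dx": -35, "dy": 29},
    {"dx": -35, "dy": 29},
    {"dx": -35, "dy": 29},
    {"dx": -35, "dy": 29},
    {"dx": -35, "dy": 29},
    {"dx": -35, "dy": 29},
    {"dx": -33, "dy": 27},
    {"az": -8.5},
    {"az": -8.5},
    {"az": -8.5},
    {"az": -8.5},
    {"az": -8.5}
  ]
}}

```text
invalid input at $.steps[0]: expected keys ax, ay, az, dx, dy, dz, claw
```

{"name": "play_rows", "arguments": {
  "steps": [
    {"az": -8.5},
    {"az": -8.5},
    {"az": -8.5},
    {"az": -8.5},
    {"az": -8.5},
    {"az": -8.5},
    {"az": -4.1},
    {}
  ]
}}

```text
invalid input at $.steps[0]: expected keys ax, ay, az, dx, dy, dz, claw
```

```bash
python3 -W ignore - <<'E'
from h import *
go([.5555,-.036,.21],Rdown(204))
c=grab('wrist'); cv2.imwrite('pics/w1.png',c['frame']); w=cloud(c); V=c['frame'].max(-1)
print(c['xyz'],c['rotation'])
m=(V<70)&(w[...,2]>.096)&(w[...,2]<.108)&(abs(w[...,0]-.555)<.05)&(abs(w[...,1]+.036)<.05)
p=w[m]; print(len(p))
if len(p): print(np.percentile(p,[3,50,97],axis=0),cv2.minAreaRect((p[:,:2]*1000).astype(np.float32)))
E
```

```text
t 0.1 tcp [ 0.1761 -0.5991  0.2356] shift mm [-522.7  433.3   26.4] turn [ 9.000e-02  9.000e-02 -9.763e+01]
J [-58.8  22.1   0.4  -0.  -68.4 -14.8] F [-0.6  0.4  0.1] w 1.0048552024105053 0.0
[ 0.09976555 -0.62182974  0.38187623] [[-0.28238494  0.91777935  0.27917701]
 [ 0.95929848  0.26947204  0.08444669]
 [ 0.00227303  0.29166056 -0.95651919]]
0
```

{"name": "play_rows", "arguments": {
  "steps": [
    {"ax": 0, "ay": 0, "az": 0, "dx": -35, "dy": 29, "dz": 0, "claw": 87},
    {"ax": 0, "ay": 0, "az": 0, "dx": -35, "dy": 29, "dz": 0, "claw": 87},
    {"ax": 0, "ay": 0, "az": 0, "dx": -35, "dy": 29, "dz": 0, "claw": 87},
    {"ax": 0, "ay": 0, "az": 0, "dx": -35, "dy": 29, "dz": 0, "claw": 87},
    {"ax": 0, "ay": 0, "az": 0, "dx": -35, "dy": 29, "dz": 0, "claw": 87},
    {"ax": 0, "ay": 0, "az": 0, "dx": -35, "dy": 29, "dz": 0, "claw": 87},
    {"ax": 0, "ay": 0, "az": 0, "dx": -35, "dy": 29, "dz": 0, "claw": 87},
    {"ax": 0, "ay": 0, "az": 0, "dx": -35, "dy": 29, "dz": 0, "claw": 87},
    {"ax": 0, "ay": 0, "az": 0, "dx": -35, "dy": 29, "dz": 0, "claw": 87},
    {"ax": 0, "ay": 0, "az": 0, "dx": -35, "dy": 29, "dz": 0, "claw": 87},
    {"ax": 0, "ay": 0, "az": 0, "dx": -35, "dy": 29, "dz": 0, "claw": 87},
    {"ax": 0, "ay": 0, "az": 0, "dx": -35, "dy": 29, "dz": 0, "claw": 87},
    {"ax": 0, "ay": 0, "az": 0, "dx": -35, "dy": 29, "dz": 0, "claw": 87},
    {"ax": 0, "ay": 0, "az": 0, "dx": -35, "dy": 29, "dz": 0, "claw": 87},
    {"ax": 0, "ay": 0, "az": 0, "dx": -33, "dy": 27, "dz": 0, "claw": 87}
  ]
}}

```text
time_s: 1.65
tcp_pos: [0.5566, -0.0348, 0.2364]
ee_rot: [[-0.959, -0.283, -0.0], [-0.283, 0.959, 0.0], [0.0, 0.0, -1.0]]
wrist_force: [0.7, 0.0, 0.5]
gripper_width: 0.999
gripper_force: 0.0
```

{"name": "play_rows", "arguments": {
  "steps": [
    {"ax": 0, "ay": 0, "az": -8.5, "dx": 0, "dy": 0, "dz": 0, "claw": 87},
    {"ax": 0, "ay": 0, "az": -8.5, "dx": 0, "dy": 0, "dz": 0, "claw": 87},
    {"ax": 0, "ay": 0, "az": -8.5, "dx": 0, "dy": 0, "dz": 0, "claw": 87},
    {"ax": 0, "ay": 0, "az": -8.5, "dx": 0, "dy": 0, "dz": 0, "claw": 87},
    {"ax": 0, "ay": 0, "az": -8.5, "dx": 0, "dy": 0, "dz": 0, "claw": 87},
    {"ax": 0, "ay": 0, "az": -8.5, "dx": 0, "dy": 0, "dz": 0, "claw": 87},
    {"ax": 0, "ay": 0, "az": -8.5, "dx": 0, "dy": 0, "dz": 0, "claw": 87},
    {"ax": 0, "ay": 0, "az": -8.5, "dx": 0, "dy": 0, "dz": 0, "claw": 87},
    {"ax": 0, "ay": 0, "az": -8.5, "dx": 0, "dy": 0, "dz": 0, "claw": 87},
    {"ax": 0, "ay": 0, "az": -8.5, "dx": 0, "dy": 0, "dz": 0, "claw": 87},
    {"ax": 0, "ay": 0, "az": -8.5, "dx": 0, "dy": 0, "dz": 0, "claw": 87},
    {"ax": 0, "ay": 0, "az": -4.1, "dx": 0, "dy": 0, "dz": 0, "claw": 87},
    {"ax": 0, "ay": 0, "az": 0, "dx": 0, "dy": 0, "dz": 0, "claw": 87}
  ]
}}

```text
time_s: 2.95
tcp_pos: [0.5557, -0.0367, 0.2362]
ee_rot: [[0.406, -0.914, -0.001], [-0.914, -0.406, -0.0], [-0.0, 0.001, -1.0]]
wrist_force: [0.3, -0.2, -0.2]
gripper_width: 1.003
gripper_force: 0.0
```

```bash
python3 -W ignore - <<'E'
from h import *
go([.5555,-.036,.21],Rdown(204))
c=grab('wrist'); cv2.imwrite('pics/w1.png',c['frame']); w=cloud(c); V=c['frame'].max(-1)
m=(V<70)&(w[...,2]>.096)&(w[...,2]<.108)&(abs(w[...,0]-.555)<.05)&(abs(w[...,1]+.036)<.05)
p=w[m]; print(len(p))
if len(p): print(np.percentile(p,[3,50,97],axis=0),cv2.minAreaRect((p[:,:2]*1000).astype(np.float32)))
E
```

```text
t 2.95 tcp [ 0.5557 -0.0367  0.2362] shift mm [-0.8 -0.1 26.2] turn [ 0.04  0.02 -0.04]
J [ 12.9  15.5  -9.3  -0.  -65.3  11.1] F [ 0.3 -0.2 -0.2] w 1.0034727911456487 0.0
455
[[ 0.54592746 -0.04779782  0.09835109]
 [ 0.55523503 -0.03876695  0.10001271]
 [ 0.56438823 -0.0296358   0.10139304]] ((555.1986083984375, -38.52851104736328), (17.706491470336914, 17.592527389526367), 24.31125831604004)
```

View pics/w1.png

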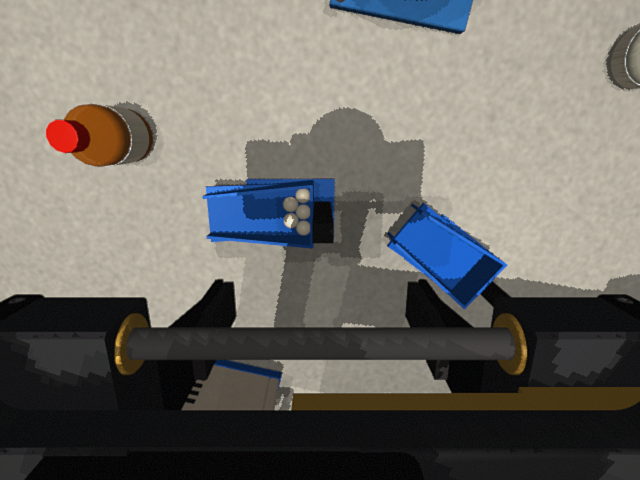

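The wrist view shows the ball scoop at (265,212), its post at (322,222) and the five balls near (297,212). The empty scoop is at (450,255), clear of the fingers. The post measures (0.555,-0.038) at yaw 24.3°, so I descend now.

{"name": "play_rows", "arguments": {
  "steps": [
    {"ax": 0, "ay": 0, "az": 0, "dx": 1, "dy": 0, "dz": 30, "claw": 87},
    {"ax": 0, "ay": 0, "az": 0, "dx": 0, "dy": 0, "dz": 40, "claw": 87},
    {"ax": 0, "ay": 0, "az": 0, "dx": 0, "dy": 0, "dz": 40, "claw": 87},
    {"ax": 0, "ay": 0, "az": 0, "dx": 0, "dy": 0, "dz": 30, "claw": 87},
    {"ax": 0, "ay": 0, "az": 0, "dx": 0, "dy": 0, "dz": 21, "claw": 87},
    {"ax": 0, "ay": 0, "az": 0, "dx": 0, "dy": 0, "dz": 0, "claw": 50},
    {"ax": 0, "ay": 0, "az": 0, "dx": 0, "dy": 0, "dz": 0, "claw": 26},
    {"ax": 0, "ay": 0, "az": 0, "dx": 0, "dy": 0, "dz": 0, "claw": 22},
    {"ax": 0, "ay": 0, "az": 0, "dx": 0, "dy": 0, "dz": 0, "claw": 18},
    {"ax": 0, "ay": 0, "az": 0, "dx": 0, "dy": 0, "dz": 0, "claw": 10},
    {"ax": 0, "ay": 0, "az": 0, "dx": 0, "dy": 0, "dz": 0, "claw": 0},
    {"ax": 0, "ay": 0, "az": 0, "dx": 0, "dy": 0, "dz": 0, "claw": 0},
    {"ax": 0, "ay": 0, "az": 0, "dx": 0, "dy": 0, "dz": 0, "claw": 0}
  ]
}}

```text
time_s: 4.3
tcp_pos: [0.5564, -0.0376, 0.0757]
ee_rot: [[0.406, -0.914, 0.0], [-0.914, -0.406, 0.0], [0.0, -0.0, -1.0]]
wrist_force: [-0.0, -1.5, 0.6]
gripper_width: 0.353
gripper_force: 0.0
```

{"name": "play_rows", "arguments": {
  "steps": [
    {"ax": 0, "ay": 0, "az": 0, "dx": 0, "dy": 0, "dz": 0, "claw": 0},
    {"ax": 0, "ay": 0, "az": 0, "dx": 0, "dy": 0, "dz": 0, "claw": 0},
    {"ax": 0, "ay": 0, "az": 0, "dx": 0, "dy": 0, "dz": 0, "claw": 0},
    {"ax": 0, "ay": 0, "az": 0, "dx": 0, "dy": 0, "dz": 0, "claw": 0},
    {"ax": 0, "ay": 0, "az": 0, "dx": 0, "dy": 0, "dz": 0, "claw": 0},
    {"ax": 0, "ay": 0, "az": 0, "dx": 0, "dy": 0, "dz": 0, "claw": 0}
  ]
}}

```text
time_s: 4.9
tcp_pos: [0.5561, -0.0377, 0.0755]
ee_rot: [[0.406, -0.914, -0.0], [-0.914, -0.406, -0.0], [-0.0, 0.0, -1.0]]
wrist_force: [-1.1, -0.9, 0.7]
gripper_width: 0.205
gripper_force: 30.0
```

{"name": "play_rows", "arguments": {
  "steps": [
    {"ax": 0, "ay": 0, "az": 0, "dx": 0, "dy": 0, "dz": -8, "claw": 0},
    {"ax": 0, "ay": 0, "az": 0, "dx": 0, "dy": 0, "dz": -16, "claw": 0},
    {"ax": 0, "ay": 0, "az": 0, "dx": 0, "dy": 0, "dz": -24, "claw": 0},
    {"ax": 0, "ay": 0, "az": 0, "dx": 0, "dy": 0, "dz": -30, "claw": 0},
    {"ax": 0, "ay": 0, "az": 0, "dx": 0, "dy": 0, "dz": -30, "claw": 0},
    {"ax": 0, "ay": 0, "az": 0, "dx": 0, "dy": 0, "dz": -24, "claw": 0},
    {"ax": 0, "ay": 0, "az": 2, "dx": 0, "dy": 0, "dz": -18, "claw": 0},
    {"ax": 0, "ay": 0, "az": 4, "dx": 0, "dy": 0, "dz": -10, "claw": 0},
    {"ax": 0, "ay": 0, "az": 4, "dx": 0, "dy": 0, "dz": 0, "claw": 0},
    {"ax": 0, "ay": 0, "az": 4, "dx": 0, "dy": 0, "dz": 0, "claw": 0},
    {"ax": 0, "ay": 0, "az": 4, "dx": 0, "dy": 0, "dz": 0, "claw": 0},
    {"ax": 0, "ay": 0, "az": 4, "dx": 0, "dy": 0, "dz": 0, "claw": 0},
    {"ax": 0, "ay": 0, "az": 4, "dx": 0, "dy": 0, "dz": 0, "claw": 0},
    {"ax": 0, "ay": 0, "az": 4, "dx": 0, "dy": 0, "dz": 0, "claw": 0},
    {"ax": 0, "ay": 0, "az": 3, "dx": 0, "dy": 0, "dz": 0, "claw": 0},
    {"ax": 0, "ay": 0, "az": 1, "dx": 0, "dy": 0, "dz": 0, "claw": 0}
  ]
}}

```text
time_s: 6.5
tcp_pos: [0.5563, -0.0375, 0.2356]
ee_rot: [[-0.175, -0.985, 0.0], [-0.985, 0.175, 0.0], [-0.0, -0.0, -1.0]]
wrist_force: [-0.2, 0.4, -1.8]
gripper_width: 0.208
gripper_force: 30.0
```

{"name": "play_rows", "arguments": {
  "steps": [
    {"ax": 0, "ay": 0, "az": 0, "dx": 8, "dy": 3, "dz": 0, "claw": 0},
    {"ax": 0, "ay": 0, "az": 0, "dx": 15, "dy": 5, "dz": 0, "claw": 0},
    {"ax": 0, "ay": 0, "az": 0, "dx": 22, "dy": 7, "dz": 0, "claw": 0},
    {"ax": 0, "ay": 0, "az": 0, "dx": 26, "dy": 9, "dz": 0, "claw": 0},
    {"ax": 0, "ay": 0, "az": 0, "dx": 28, "dy": 9, "dz": 0, "claw": 0},
    {"ax": 0, "ay": 0, "az": 0, "dx": 28, "dy": 9, "dz": 0, "claw": 0},
    {"ax": 0, "ay": 0, "az": 0, "dx": 28, "dy": 9, "dz": 0, "claw": 0},
    {"ax": 0, "ay": 0, "az": 0, "dx": 28, "dy": 9, "dz": 0, "claw": 0},
    {"ax": 0, "ay": 0, "az": 0, "dx": 24, "dy": 9, "dz": 0, "claw": 0},
    {"ax": 0, "ay": 0, "az": 0, "dx": 19, "dy": 7, "dz": 0, "claw": 0},
    {"ax": 0, "ay": 0, "az": 0, "dx": 13, "dy": 5, "dz": 0, "claw": 0},
    {"ax": 0, "ay": 0, "az": 0, "dx": 6, "dy": 3, "dz": 0, "claw": 0},
    {"ax": 0, "ay": 0, "az": 0, "dx": 0, "dy": 0, "dz": 0, "claw": 0}
  ]
}}

```text
time_s: 7.8
tcp_pos: [0.4303, -0.2648, 0.2356]
ee_rot: [[-0.175, -0.985, 0.0], [-0.985, 0.175, 0.0], [-0.0, 0.0, -1.0]]
wrist_force: [0.3, 0.0, -1.8]
gripper_width: 0.203
gripper_force: 30.0
```

```bash
python3 -W ignore - <<'E'
from h import *
go([.431,-.265,.208],Rdown(170))
c=grab('top'); cv2.imwrite('pics/t2.png',cv2.resize(c['frame'][180:380,380:560],None,fx=3,fy=3)); w=cloud(c)
hsv=cv2.cvtColor(c['frame'],cv2.COLOR_BGR2HSV).astype(int)
m=(abs(hsv[...,0]-112)<12)&(hsv[...,1]>130)&(w[...,2]>.13)&(w[...,2]<.22)&(w[...,1]<-.15)
p=w[m];print(len(p),np.percentile(p,[2,50,98],axis=0),cv2.minAreaRect((p[:,:2]*1000).astype(np.float32)))
k=p[p[:,0]>np.percentile(p[:,0],97)];print('front',np.median(k,0))
E
```

```text
t 7.8 tcp [ 0.4303 -0.2648  0.2356] shift mm [ 0.1 -0.7 27.6] turn [ 0.    0.   -0.09]
J [-13.2  10.4 -16.1  -0.  -63.5   3.1] F [ 0.3  0.  -1.8] w 0.20328731321084503 29.99903662595898
239 [[ 0.51916189 -0.30120142  0.18172321]
 [ 0.53716351 -0.26664632  0.18852379]
 [ 0.54967364 -0.25116229  0.20368522]] ((531.6072998046875, -279.5446472167969), (56.15439224243164, 32.13231658935547), 79.38103485107422)
front [ 0.54972793 -0.26104314  0.19169907]
```

View pics/t2.png

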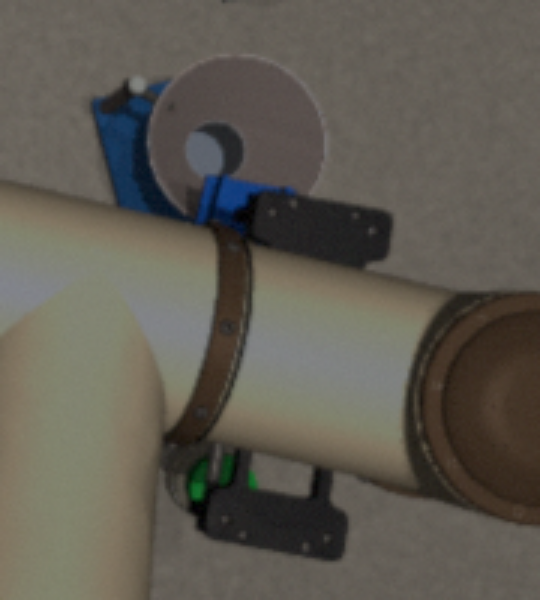

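The picture shows the blue spout at (235,195), over the near side of the large funnel, whose hole is at (215,150). Lip height and position agree with the model. I start the tilt.

{"name": "play_rows", "arguments": {
  "steps": [
    {"ax": -2, "ay": 0, "az": 0, "dx": 0, "dy": -2, "dz": 3, "claw": 0},
    {"ax": -3, "ay": 0, "az": 0, "dx": 0, "dy": -2, "dz": 4, "claw": 0},
    {"ax": -3, "ay": 0, "az": 0, "dx": 0, "dy": -2, "dz": 3, "claw": 0},
    {"ax": 0, "ay": 0, "az": 0, "dx": 0, "dy": 0, "dz": 0, "claw": 0}
  ]
}}

```text
time_s: 8.25
tcp_pos: [0.438, -0.2646, 0.2241]
ee_rot: [[-0.172, -0.975, -0.138], [-0.985, 0.171, 0.024], [-0.0, 0.14, -0.99]]
wrist_force: [-0.0, -0.6, -1.8]
gripper_width: 0.206
gripper_force: 30.0
```

```bash
cat >> h.py <<'E'
def lip():
    s=sense(); A=np.array(s['ee_rot']); L=np.array(s['tcp_pos'])+A@[0,-.118,.0435]; d=np.array([.985,-.174]); F=np.array([.582,-.292])
    print('J',np.round(s['joints'],1),'tilt',np.degrees(np.arccos(-A[2,2])).round(1),'lip rel rim: along',((L[:2]-F)@d*1000).round(1),'side',((L[:2]-F)@[.174,.985]*1000).round(1),'up',(L[2]*1000-127).round(1))
E
python3 -c "
from h import *
lip()"
```

```text
J [-12.7  15.5 -11.7   0.4 -70.9   2.6] tilt 8.1 lip rel rim: along -35.9 side 2.1 up 37.5
```

{"name": "play_rows", "arguments": {
  "steps": [
    {"ax": -5, "ay": 0, "az": 0, "dx": 0, "dy": -4, "dz": -10, "claw": 0},
    {"ax": -6, "ay": 0, "az": 0, "dx": 0, "dy": -5, "dz": -12, "claw": 0},
    {"ax": -6, "ay": 0, "az": 0, "dx": 0, "dy": -5, "dz": -12, "claw": 0}
  ]
}}

```text
time_s: 8.55
tcp_pos: [0.4584, -0.2686, 0.2565]
ee_rot: [[-0.173, -0.893, -0.416], [-0.985, 0.157, 0.073], [0.0, 0.423, -0.906]]
wrist_force: [1.3, 0.1, -1.8]
gripper_width: 0.209
gripper_force: 30.0
```

```bash
python3 -c "
from h import *
lip()"
```

```text
J [-12.3  24.6   3.    1.  -93.4   2.2] tilt 25.0 lip rel rim: along -37.3 side 1.6 up 40.2
```

Lip stays in place. I continue to about 55°.

{"name": "play_rows", "arguments": {
  "steps": [
    {"ax": -6, "ay": 0, "az": 0, "dx": 0, "dy": -5, "dz": -12, "claw": 0},
    {"ax": -6, "ay": 0, "az": 0, "dx": 0, "dy": -5, "dz": -12, "claw": 0},
    {"ax": -6, "ay": 0, "az": 0, "dx": 0, "dy": -6, "dz": -12, "claw": 0},
    {"ax": -6, "ay": 0, "az": 0, "dx": 0, "dy": -6, "dz": -12, "claw": 0},
    {"ax": -6, "ay": 0, "az": 0, "dx": 0, "dy": -6, "dz": -12, "claw": 0},
    {"ax": 0, "ay": 0, "az": 0, "dx": 0, "dy": 0, "dz": 0, "claw": 0},
    {"ax": 0, "ay": 0, "az": 0, "dx": 0, "dy": 0, "dz": 0, "claw": 0},
    {"ax": 0, "ay": 0, "az": 0, "dx": 0, "dy": 0, "dz": 0, "claw": 0},
    {"ax": 0, "ay": 0, "az": 0, "dx": 0, "dy": 0, "dz": 0, "claw": 0},
    {"ax": 0, "ay": 0, "az": 0, "dx": 0, "dy": 0, "dz": 0, "claw": 0},
    {"ax": 0, "ay": 0, "az": 0, "dx": 0, "dy": 0, "dz": 0, "claw": 0}
  ]
}}

```text
time_s: 9.65
tcp_pos: [0.5141, -0.279, 0.2867]
ee_rot: [[-0.174, -0.567, -0.805], [-0.985, 0.1, 0.142], [0.0, 0.818, -0.576]]
wrist_force: [0.5, 0.1, -0.8]
gripper_width: 0.205
gripper_force: 30.0
```

```bash
python3 -W ignore - <<'E'
from h import *
lip()
a=grab('scene')['frame'][130:310,120:330]; b=grab('top')['frame'][180:300,380:520]
im=np.hstack([cv2.resize(a,None,fx=2,fy=2),cv2.resize(b,(420,360))]); im=cv2.resize(im,(790,int(360*790/840))); cv2.imwrite('pics/p3.png',im)
E
```

```text
J [ -11.9   44.    28.     1.9 -128.8    2.3] tilt 54.9 lip rel rim: along -36.8 side 0.9 up 38.1
```

View pics/p3.png

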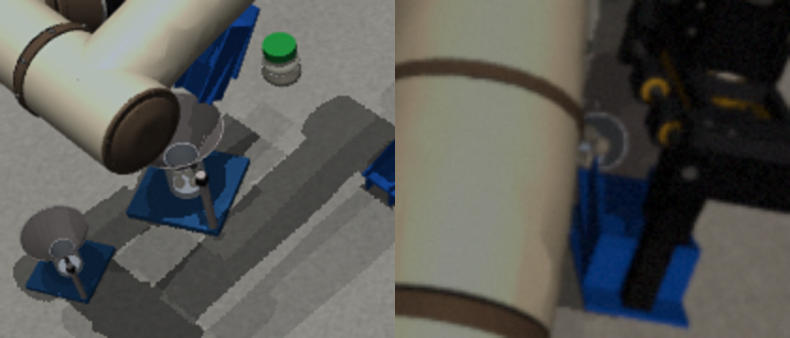

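Some balls are visible in the jar at (185,180). The view of the funnel is blocked, so I back off, level the scoop and look again.

{"name": "play_rows", "arguments": {
  "steps": [
    {"ax": 0, "ay": 0, "az": 0, "dx": 0, "dy": 25, "dz": 0, "claw": 0},
    {"ax": 0, "ay": 0, "az": 0, "dx": 0, "dy": 30, "dz": 0, "claw": 0},
    {"ax": 8, "ay": 0, "az": 0, "dx": 0, "dy": 15, "dz": 0, "claw": 0},
    {"ax": 8, "ay": 0, "az": 0, "dx": 0, "dy": 15, "dz": 0, "claw": 0},
    {"ax": 8, "ay": 0, "az": 0, "dx": 0, "dy": 0, "dz": 0, "claw": 0},
    {"ax": 8, "ay": 0, "az": 0, "dx": 0, "dy": 0, "dz": 0, "claw": 0},
    {"ax": 8, "ay": 0, "az": 0, "dx": 0, "dy": 0, "dz": 0, "claw": 0},
    {"ax": 8, "ay": 0, "az": 0, "dx": 0, "dy": 0, "dz": 0, "claw": 0},
    {"ax": 6.9, "ay": 0, "az": 0, "dx": 0, "dy": 0, "dz": 0, "claw": 0},
    {"ax": 0, "ay": 0, "az": 0, "dx": -40, "dy": 0, "dz": 0, "claw": 0},
    {"ax": 0, "ay": 0, "az": 0, "dx": -40, "dy": 0, "dz": 0, "claw": 0},
    {"ax": 0, "ay": 0, "az": 0, "dx": -40, "dy": 0, "dz": 0, "claw": 0},
    {"ax": 0, "ay": 0, "az": 0, "dx": -30, "dy": 0, "dz": 0, "claw": 0},
    {"ax": 0, "ay": 0, "az": 0, "dx": 0, "dy": 0, "dz": 0, "claw": 0}
  ]
}}

```text
time_s: 11.15
tcp_pos: [0.4906, -0.1199, 0.3539]
ee_rot: [[-0.17, -0.985, -0.002], [-0.985, 0.17, 0.001], [-0.0, 0.002, -1.0]]
wrist_force: [0.0, -0.5, -1.2]
gripper_width: 0.203
gripper_force: 30.0
```

```bash
python3 -W ignore - <<'E'
from h import *
lip(); go([.5555,-.0375,.2],Rdown(204))
a=grab('scene')['frame'][170:270,170:270]; b=grab('top')['frame'][190:290,400:500]
w=grab('wrist')['frame']
im=np.hstack([cv2.resize(a,(400,400),interpolation=2),cv2.resize(b,(400,400),interpolation=2)]); im=np.vstack([im,np.hstack([cv2.resize(w,(266,200)),np.zeros((200,534,3),np.uint8)])]);cv2.imwrite('pics/p4.png',im)
E
```

```text
J [  4.7   6.6  -3.7  -0.1 -79.9 -14.4] tilt 0.1 lip rel rim: along -2.1 side 154.1 up 183.1
t 11.15 tcp [ 0.4906 -0.1199  0.3539] shift mm [-92.2 -50.4 153.8] turn [  0.13   0.07 -33.78]
J [  4.7   6.6  -3.7  -0.1 -79.9 -14.4] F [ 0.  -0.5 -1.2] w 0.2027619302195505 29.99919888563454
```

View pics/p4.png

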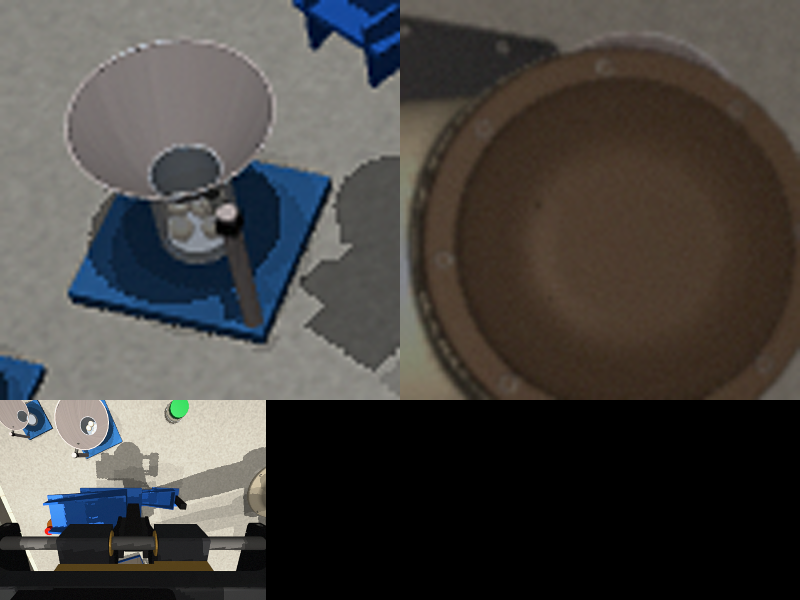

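The jar holds several balls at (195,220). The wrist view at lower left shows the scoop looking empty and white balls in the funnel's hole. I go back over the scoop's first spot and check with the top view.

{"name": "play_rows", "arguments": {
  "steps": [
    {"ax": 0, "ay": 0, "az": 0, "dx": -30, "dy": -16, "dz": 0, "claw": 0},
    {"ax": 0, "ay": 0, "az": -8, "dx": 0, "dy": 0, "dz": 0, "claw": 0},
    {"ax": 0, "ay": 0, "az": -8, "dx": 0, "dy": 0, "dz": 0, "claw": 0},
    {"ax": 0, "ay": 0, "az": -8, "dx": 0, "dy": 0, "dz": 0, "claw": 0},
    {"ax": 0, "ay": 0, "az": -8, "dx": 0, "dy": 0, "dz": 0, "claw": 0},
    {"ax": 0, "ay": 0, "az": -1.8, "dx": 0, "dy": 0, "dz": 0, "claw": 0},
    {"ax": 0, "ay": 0, "az": 0, "dx": 0, "dy": 0, "dz": 0, "claw": 0}
  ]
}}

```text
time_s: 12.0
tcp_pos: [0.5116, -0.0971, 0.3536]
ee_rot: [[0.401, -0.916, -0.003], [-0.916, -0.401, 0.0], [-0.001, 0.002, -1.0]]
wrist_force: [-0.1, 0.7, -1.3]
gripper_width: 0.203
gripper_force: 30.0
```

```bash
python3 -W ignore - <<'E'
from h import *
go([.5555,-.0375,.2],Rdown(204))
t=grab('top')['frame'][130:280,280:500]; w=grab('wrist')['frame'];s=grab('scene')['frame'][180:280,170:330]
im=np.vstack([np.hstack([cv2.resize(t,(440,300),interpolation=2),cv2.resize(s,(360,300),interpolation=2)]),np.hstack([cv2.resize(w[:240],(600,225)),np.zeros((225,200,3),np.uint8)])]);cv2.imwrite('pics/p5.png',im)
E
```

```text
t 12.0 tcp [ 0.5116 -0.0971  0.3536] shift mm [-36.8 -64.5 153.5] turn [ 0.13  0.06 -0.35]
J [  7.1   8.2  -1.8  -0.  -80.1  16.5] F [-0.1  0.7 -1.3] w 0.2034136293864057 29.998250249773264
```

View pics/p5.png

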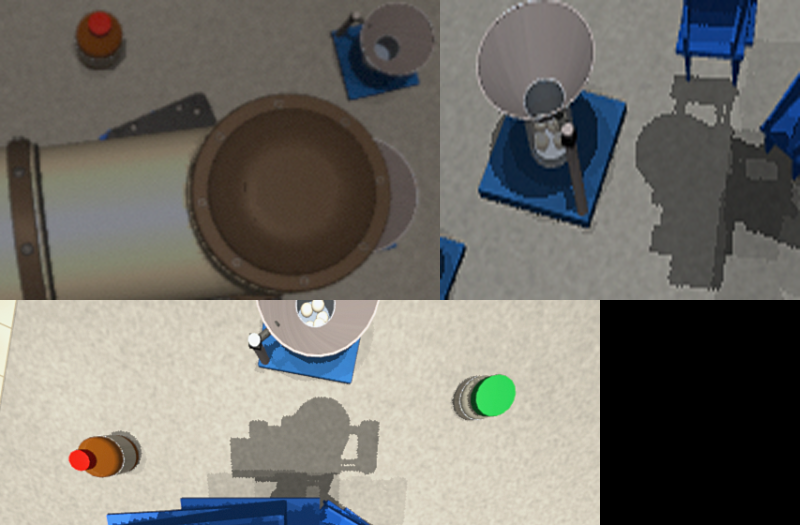

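```bash
python3 -W ignore - <<'E'
from h import *
s=sense();A=np.array(s['ee_rot']);S=np.c_[-A[:,1],-A[:,0],-A[:,2]]; o=np.array(s['tcp_pos'])-S@[-.047,0,.0755]
for n in ('scene','wrist'):
    c=load(n);w=cloud(c);l=(w-o)@S;sat=cv2.cvtColor(c['frame'],cv2.COLOR_BGR2HSV)[...,1]
    V=c['frame'].max(-1)
    m=(l[...,0]>-.036)&(l[...,0]<.065)&(abs(l[...,1])<.026)&(l[...,2]>.004)&(l[...,2]<.04)
    print(n,m.sum(),(m&(sat<90)&(V>70)).sum())
    f=np.array([.582,-.292]); r=np.hypot(w[...,0]-f[0],w[...,1]-f[1]); g=(r<.021)&(w[...,2]<.075)&(w[...,2]>.01); print('jar z',g.sum(),np.percentile(w[g][:,2],[5,50,95]) if g.any() else 0)
    b=(w[...,2]>.008)&(w[...,2]<.025)&(sat<60)&(V>140)&(w[...,0]>.3)&(w[...,0]<.85)&(w[...,1]>-.5)&(w[...,1]<.15)&(r>.03)
    k,_,st,ce=cv2.connectedComponentsWithStats(b.astype(np.uint8)); print([(st[i,4],ce[i].round()) for i in range(1,k) if st[i,4]>8])
c=load('wrist');w=cloud(c);r=np.hypot(w[...,0]-.582,w[...,1]+.292);v,u=np.where(r<.05);print(v.min(),v.max(),u.min(),u.max())
cr=c['frame'][0:70,u.min():u.max()];cv2.imwrite('pics/p6.png',cv2.resize(cr,None,fx=6,fy=6,interpolation=2));print(cr.shape)
E
```

```text
scene 875 0
jar z 68 [0.01261657 0.04383582 0.06962249]
[]
wrist 9762 0
jar z 814 [0.01573244 0.03211082 0.07306192]
[(np.int32(11), array([295.,  42.])), (np.int32(13), array([338.,  60.])), (np.int32(44), array([494.,  99.])), (np.int32(15), array([497., 123.]))]
0 70 283 386
(70, 103, 3)
```

View pics/p6.png

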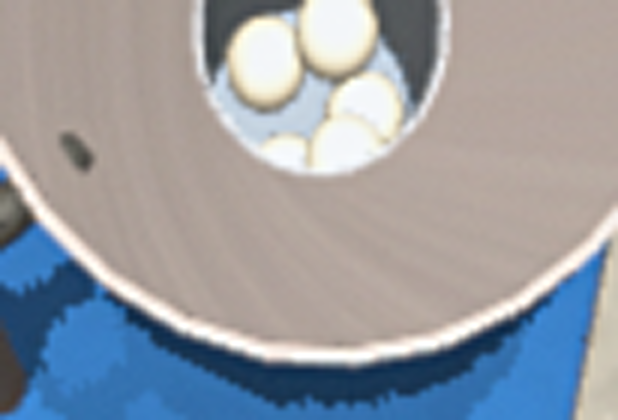

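All five balls are visible in the jar: (265,62), (338,30), (365,105), (345,150) and (285,155). The scoop measures empty, so I set it down.

{"name": "play_rows", "arguments": {
  "steps": [
    {"ax": 0, "ay": 0, "az": 0, "dx": -12, "dy": -21, "dz": 0, "claw": 0},
    {"ax": 0, "ay": 0, "az": 0, "dx": -13, "dy": -22, "dz": 10, "claw": 0},
    {"ax": 0, "ay": 0, "az": 0, "dx": -12, "dy": -21, "dz": 30, "claw": 0},
    {"ax": 0, "ay": 0, "az": 0, "dx": 0, "dy": 0, "dz": 45, "claw": 0},
    {"ax": 0, "ay": 0, "az": 0, "dx": 0, "dy": 0, "dz": 45, "claw": 0},
    {"ax": 0, "ay": 0, "az": 0, "dx": 0, "dy": 0, "dz": 45, "claw": 0},
    {"ax": 0, "ay": 0, "az": 0, "dx": 0, "dy": 0, "dz": 40, "claw": 0},
    {"ax": 0, "ay": 0, "az": 0, "dx": 0, "dy": 0, "dz": 30, "claw": 0},
    {"ax": 0, "ay": 0, "az": 0, "dx": 0, "dy": 0, "dz": 15, "claw": 0},
    {"ax": 0, "ay": 0, "az": 0, "dx": 0, "dy": 0, "dz": 8, "claw": 0},
    {"ax": 0, "ay": 0, "az": 0, "dx": 0, "dy": 0, "dz": 4, "claw": 0},
    {"ax": 0, "ay": 0, "az": 0, "dx": 0, "dy": 0, "dz": 3, "claw": 0},
    {"ax": 0, "ay": 0, "az": 0, "dx": 0, "dy": 0, "dz": 0, "claw": 0}
  ]
}}

```text
time_s: 13.45
tcp_pos: [0.5556, -0.036, 0.0793]
ee_rot: [[0.403, -0.915, -0.0], [-0.915, -0.403, 0.001], [-0.001, 0.0, -1.0]]
wrist_force: [0.0, -0.3, -1.0]
gripper_width: 0.202
gripper_force: 30.0
```

{"name": "play_rows", "arguments": {
  "steps": [
    {"ax": 0, "ay": 0, "az": 0, "dx": 0, "dy": 0, "dz": 2, "claw": 0},
    {"ax": 0, "ay": 0, "az": 0, "dx": 0, "dy": 0, "dz": 1, "claw": 0},
    {"ax": 0, "ay": 0, "az": 0, "dx": 0, "dy": 0, "dz": 0.5, "claw": 0},
    {"ax": 0, "ay": 0, "az": 0, "dx": 0, "dy": 0, "dz": 0, "claw": 0}
  ]
}}

```text
time_s: 13.85
tcp_pos: [0.5553, -0.036, 0.0755]
ee_rot: [[0.403, -0.915, -0.001], [-0.915, -0.403, 0.0], [-0.001, 0.001, -1.0]]
wrist_force: [-0.1, 0.3, 0.4]
gripper_width: 0.202
gripper_force: 30.0
```

{"name": "play_rows", "arguments": {
  "steps": [
    {"ax": 0, "ay": 0, "az": 0, "dx": 0, "dy": 0, "dz": 0, "claw": 70},
    {"ax": 0, "ay": 0, "az": 0, "dx": 0, "dy": 0, "dz": 0, "claw": 70},
    {"ax": 0, "ay": 0, "az": 0, "dx": 0, "dy": 0, "dz": 0, "claw": 70},
    {"ax": 0, "ay": 0, "az": 0, "dx": 0, "dy": 0, "dz": 0, "claw": 70},
    {"ax": 0, "ay": 0, "az": 0, "dx": 0, "dy": 0, "dz": 0, "claw": 70},
    {"ax": 0, "ay": 0, "az": 0, "dx": 0, "dy": 0, "dz": 0, "claw": 70},
    {"ax": 0, "ay": 0, "az": 0, "dx": 0, "dy": 0, "dz": 0, "claw": 70},
    {"ax": 0, "ay": 0, "az": 0, "dx": 0, "dy": 0, "dz": -10, "claw": 70},
    {"ax": 0, "ay": 0, "az": 0, "dx": 0, "dy": 0, "dz": -25, "claw": 70},
    {"ax": 0, "ay": 0, "az": 0, "dx": 0, "dy": 0, "dz": -40, "claw": 70},
    {"ax": 0, "ay": 0, "az": 0, "dx": 0, "dy": 0, "dz": -40, "claw": 70},
    {"ax": 0, "ay": 0, "az": 0, "dx": 0, "dy": 0, "dz": -40, "claw": 70},
    {"ax": 0, "ay": 0, "az": 0, "dx": 0, "dy": 0, "dz": -20, "claw": 70},
    {"ax": 0, "ay": 0, "az": 0, "dx": 0, "dy": 0, "dz": 0, "claw": 70}
  ]
}}

```text
time_s: 15.25
tcp_pos: [0.5573, -0.0361, 0.2552]
ee_rot: [[0.404, -0.915, 0.008], [-0.915, -0.404, 0.001], [0.002, -0.008, -1.0]]
wrist_force: [0.1, 0.1, 1.5]
gripper_width: 0.804
gripper_force: 0.0
```

```bash
python3 -W ignore - <<'E'
from h import *
go([.487,.276,.25],Rdown(189.3)); go([.487,.276,.25],Rdown(9.3))
for n in('scene','wrist'):
    c=grab(n);w=cloud(c);hsv=cv2.cvtColor(c['frame'],cv2.COLOR_BGR2HSV).astype(int);V=c['frame'].max(-1)
    m=(V<70)&(w[...,2]>.09)&(w[...,2]<.11)&(abs(w[...,0]-.555)<.03)&(abs(w[...,1]+.036)<.03);print('post',m.sum(),np.median(w[m],0))
    m=(abs(hsv[...,0]-112)<12)&(hsv[...,1]>140)&(w[...,0]>.52)&(w[...,0]<.7)&(abs(w[...,1])<.1);print('scoop z',np.percentile(w[m][:,2],[2,98]))
E
```

```text
t 15.25 tcp [ 0.5573 -0.0361  0.2552] shift mm [-313.9  -61.6    5. ] turn [-0.44 -0.06 14.5 ]
J [ 12.9  14.6  -7.7   0.  -67.3  10.9] F [0.1 0.1 1.5] w 0.8037692856189347 0.0
t 15.25 tcp [ 0.5573 -0.0361  0.2552] shift mm [-313.9  -61.6    5. ] turn [ 8.0000e-02 -6.4000e-01 -1.6549e+02]
J [ 12.9  14.6  -7.7   0.  -67.3  10.9] F [0.1 0.1 1.5] w 0.8037692856189347 0.0
post 73 [ 0.55760712 -0.03253444  0.10161774]
scoop z [0.00328443 0.41121074]
post 443 [ 0.5564822  -0.03714372  0.09995316]
scoop z [0.00133936 0.34991928]
```

The scoop stands flat, with its post top at z=0.10. Next I move above the guard bar.

{"name": "play_rows", "arguments": {
  "steps": [
    {"ax": 0, "ay": 0, "az": 0, "dx": -25, "dy": -5, "dz": 0, "claw": 50},
    {"ax": 0, "ay": 0, "az": 0, "dx": -40, "dy": -8, "dz": 0, "claw": 50},
    {"ax": 0, "ay": 0, "az": 0, "dx": -40, "dy": -8, "dz": 0, "claw": 50},
    {"ax": 0, "ay": 0, "az": 0, "dx": -40, "dy": -8, "dz": 0, "claw": 50},
    {"ax": 0, "ay": 0, "az": 0, "dx": -40, "dy": -8, "dz": 0, "claw": 50},
    {"ax": 0, "ay": 0, "az": 0, "dx": -40, "dy": -8, "dz": 0, "claw": 50},
    {"ax": 0, "ay": 0, "az": 0, "dx": -40, "dy": -8, "dz": 0, "claw": 50},
    {"ax": 0, "ay": 0, "az": 0, "dx": -30, "dy": -6, "dz": 0, "claw": 50},
    {"ax": 0, "ay": 0, "az": 0, "dx": -19, "dy": -3, "dz": 0, "claw": 50},
    {"ax": 0, "ay": 0, "az": 7.5, "dx": 0, "dy": 0, "dz": 0, "claw": 50},
    {"ax": 0, "ay": 0, "az": 7, "dx": 0, "dy": 0, "dz": 0, "claw": 50},
    {"ax": 0, "ay": 0, "az": 0, "dx": 0, "dy": 0, "dz": 0, "claw": 50},
    {"ax": 0, "ay": 0, "az": 0, "dx": 0, "dy": 0, "dz": 0, "claw": 50}
  ]
}}

```text
time_s: 16.65
tcp_pos: [0.4852, 0.2759, 0.2492]
ee_rot: [[0.164, -0.987, -0.004], [-0.987, -0.164, -0.001], [0.001, 0.004, -1.0]]
wrist_force: [0.3, -0.1, -0.0]
gripper_width: 0.57
gripper_force: 0.0
```

```bash
python3 -W ignore - <<'E'
from h import *
go([.487,.276,.149],Rdown(189.3))
c=grab('wrist');w=cloud(c);H,s,V=[cv2.cvtColor(c['frame'],cv2.COLOR_BGR2HSV)[...,i].astype(int) for i in range(3)]
p=w[(H>5)&(H<22)&(s>180)&(V>80)&(w[...,2]>.145)&(w[...,2]<.17)&(w[...,1]<.4)]
print(len(p),np.percentile(p,[2,50,98],axis=0)); d=np.linalg.svd(p-p.mean(0),full_matrices=0)[2][0];t=(p-p.mean(0))@d;print(d,np.degrees(np.arctan2(d[1],d[0])),p.mean(0)+d*(t.max()+t.min())/2,np.ptp(t))
# scoop flat check from the top
c=grab('top');w=cloud(c);H,s,V=[cv2.cvtColor(c['frame'],cv2.COLOR_BGR2HSV)[...,i].astype(int) for i in range(3)]
m=(abs(H-112)<12)&(s>150)&(w[...,0]>.52)&(w[...,0]<.7)&(abs(w[...,1])<.1);print('scoop',np.percentile(w[m],[2,50,98],axis=0))
th=np.radians(np.arange(0,61,5));X=-205*np.cos(th)+36*np.sin(th);Z=205*np.sin(th)+36*np.cos(th)
print(np.c_[-np.diff(X),-np.diff(Z)].round(1).tolist())
E
```

```text
t 16.65 tcp [0.4852 0.2759 0.2492] shift mm [ 1.000e-01 -2.200e+00  1.002e+02] turn [ 0.21 -0.04  0.11]
J [ 46.2  15.1  -7.8  -0.1 -67.3 -36.8] F [ 0.3 -0.1 -0. ] w 0.5697465845125197 0.0
2686 [[0.47422107 0.21749937 0.1467268 ]
 [0.48726294 0.26699635 0.15705225]
 [0.50419406 0.33114669 0.15897027]]
[-0.16611941  0.98609333  0.00492905] 99.5623864476696 [0.48668798 0.27499803 0.15628548] 0.12056638610077239
scoop [[ 5.43052084e-01 -5.63955911e-02  6.50553231e-04]
 [ 6.05662721e-01 -1.14067594e-02  1.77942545e-02]
 [ 6.62089887e-01  2.76424194e-02  4.42999731e-02]]
[[-3.9, -17.7], [-5.4, -17.3], [-6.9, -16.8], [-8.4, -16.1], [-9.7, -15.3], [-11.0, -14.4], [-12.3, -13.4], [-13.4, -12.3], [-14.4, -11.1], [-15.3, -9.8], [-16.1, -8.4], [-16.8, -7.0]]
```

{"name": "play_rows", "arguments": {
  "steps": [
    {"ax": 0.2, "ay": 0, "az": 0, "dx": 0, "dy": -2, "dz": 20, "claw": 50},
    {"ax": 0, "ay": 0, "az": 0, "dx": 0, "dy": 0, "dz": 30, "claw": 50},
    {"ax": 0, "ay": 0, "az": 0, "dx": 0, "dy": 0, "dz": 25, "claw": 50},
    {"ax": 0, "ay": 0, "az": 0, "dx": 0, "dy": 0, "dz": 15, "claw": 50},
    {"ax": 0, "ay": 0, "az": 0, "dx": 0, "dy": 0, "dz": 10, "claw": 50},
    {"ax": 0, "ay": 0, "az": 0, "dx": 0, "dy": 0, "dz": 0, "claw": 0},
    {"ax": 0, "ay": 0, "az": 0, "dx": 0, "dy": 0, "dz": 0, "claw": 0},
    {"ax": 0, "ay": 0, "az": 0, "dx": 0, "dy": 0, "dz": 0, "claw": 0},
    {"ax": 0, "ay": 0, "az": 0, "dx": 0, "dy": 0, "dz": 0, "claw": 0},
    {"ax": 0, "ay": 0, "az": 0, "dx": 0, "dy": 0, "dz": 0, "claw": 0},
    {"ax": 0, "ay": 0, "az": 0, "dx": 0, "dy": 0, "dz": 0, "claw": 0},
    {"ax": 0, "ay": 0, "az": 0, "dx": 0, "dy": 0, "dz": 0, "claw": 0},
    {"ax": 0, "ay": 0, "az": 0, "dx": 0, "dy": 0, "dz": 0, "claw": 0},
    {"ax": 0, "ay": 0, "az": 0, "dx": 0, "dy": 0, "dz": 0, "claw": 0},
    {"ax": 0, "ay": 0, "az": 0, "dx": 0, "dy": 0, "dz": 0, "claw": 0}
  ]
}}

```text
time_s: 18.25
tcp_pos: [0.485, 0.2759, 0.1505]
ee_rot: [[0.161, -0.987, -0.003], [-0.987, -0.161, -0.001], [0.001, 0.003, -1.0]]
wrist_force: [-8.5, -0.0, 4.8]
gripper_width: 0.127
gripper_force: 30.0
```

{"name": "play_rows", "arguments": {
  "steps": [
    {"ax": 0, "ay": 0, "az": 0, "dx": 0, "dy": 0.5, "dz": -8, "claw": 0},
    {"ax": 0, "ay": 0, "az": 0, "dx": 0, "dy": -2.5, "dz": -10, "claw": 0},
    {"ax": 0, "ay": 0, "az": 0, "dx": 0, "dy": -5.5, "dz": -17, "claw": 0},
    {"ax": 0, "ay": 0, "az": 0, "dx": 0, "dy": 0, "dz": 0, "claw": 0}
  ]
}}

```text
time_s: 18.65
tcp_pos: [0.4945, 0.2775, 0.1872]
ee_rot: [[0.161, -0.987, 0.0], [-0.987, -0.161, 0.0], [-0.0, -0.0, -1.0]]
wrist_force: [-4.4, 0.6, -1.9]
gripper_width: 0.124
gripper_force: 30.0
```

{"name": "play_rows", "arguments": {
  "steps": [
    {"ax": 0, "ay": 0, "az": 0, "dx": 0, "dy": -6.5, "dz": -17, "claw": 0},
    {"ax": 0, "ay": 0, "az": 0, "dx": 0, "dy": -8, "dz": -16, "claw": 0},
    {"ax": 0, "ay": 0, "az": 0, "dx": 0, "dy": -9.5, "dz": -15.5, "claw": 0},
    {"ax": 0, "ay": 0, "az": 0, "dx": 0, "dy": -11, "dz": -14.5, "claw": 0},
    {"ax": 0, "ay": 0, "az": 0, "dx": 0, "dy": -12, "dz": -13.5, "claw": 0},
    {"ax": 0, "ay": 0, "az": 0, "dx": 0, "dy": -13, "dz": -12, "claw": 0},
    {"ax": 0, "ay": 0, "az": 0, "dx": 0, "dy": 0, "dz": 0, "claw": 0}
  ]
}}

```text
time_s: 19.35
tcp_pos: [0.5546, 0.2872, 0.2771]
ee_rot: [[0.161, -0.987, 0.003], [-0.987, -0.161, 0.001], [-0.001, -0.003, -1.0]]
wrist_force: [-7.1, -0.2, 5.4]
gripper_width: 0.128
gripper_force: 30.0
```

```bash
cat >> h.py <<'E'
def ang():
    s=sense(); e=np.array([np.cos(np.radians(9.3)),np.sin(np.radians(9.3))]); h=np.array([.487,.276])+.205*e
    A=np.array(s['ee_rot']); g=np.array(s['tcp_pos'])-.005*A[:,2]; x=(g[:2]-h)@e; z=g[2]-.118
    print('theta',np.degrees(np.arctan2(z,-x)-np.arctan2(36,205)).round(2),'r',np.hypot(x,z).round(4),'(0.2081)','to60 mm dy,dz',(1000*(x+.0713)).round(1),(1000*(z-.1955)).round(1),'F',np.round(s['wrist_force'],1),'J',np.round(s['joints'],1))
E
python3 -c "
from h import *
ang()"
```

```text
theta 40.3 r 0.2135 (0.2081) to60 mm dy,dz -65.1 -31.4 F [-7.1 -0.2  5.4] J [ 42.2  20.6   4.    0.1 -73.3 -33. ]
```

{"name": "play_rows", "arguments": {
  "steps": [
    {"ax": 0, "ay": 0, "az": 0, "dx": 0, "dy": -14, "dz": -11.5, "claw": 0},
    {"ax": 0, "ay": 0, "az": 0, "dx": 0, "dy": -15, "dz": -10, "claw": 0},
    {"ax": 0, "ay": 0, "az": 0, "dx": 0, "dy": -16, "dz": -8.5, "claw": 0},
    {"ax": 0, "ay": 0, "az": 0, "dx": 0, "dy": -12, "dz": -5, "claw": 0},
    {"ax": 0, "ay": 0, "az": 0, "dx": 0, "dy": -4, "dz": -1.5, "claw": 0},
    {"ax": 0, "ay": 0, "az": 0, "dx": 0, "dy": 0, "dz": 0, "claw": 0},
    {"ax": 0, "ay": 0, "az": 0, "dx": 0, "dy": 0, "dz": 0, "claw": 0}
  ]
}}

```text
time_s: 20.05
tcp_pos: [0.6144, 0.2969, 0.3136]
ee_rot: [[0.161, -0.987, 0.004], [-0.987, -0.161, 0.002], [-0.001, -0.005, -1.0]]
wrist_force: [-4.5, 0.1, 4.9]
gripper_width: 0.127
gripper_force: 30.0
```

```bash
python3 -W ignore - <<'E'
from h import *
ang()
e=np.array([np.cos(np.radians(9.3)),np.sin(np.radians(9.3))]);h=np.array([.487,.276])+.205*e
for n in('scene','top'):
    c=grab(n);w=cloud(c);x=(w[...,:2]-h)@e;y=(w[...,:2]-h)@[-e[1],e[0]];z=w[...,2]-.118
    H,s,V=[cv2.cvtColor(c['frame'],cv2.COLOR_BGR2HSV)[...,i].astype(int) for i in range(3)]
    m=(abs(y)<.098)&(z>.03)&(z<.17)&(x>-.13)&(x<.03)&(s<60)
    if n=='scene': # robust line fit of the guard's face in the mill's x-z plane
        P=np.c_[x[m],z[m]].astype(np.float32); vx,vz,x0,z0=cv2.fitLine(P,cv2.DIST_HUBER,0,.002,.001).ravel(); print(m.sum(),'guard slope',np.degrees(np.arctan2(-vz,vx)),'dist of hinge',(x0*vz-z0*vx))
    b=(H>5)&(H<22)&(s>170)&(V>70)&(z>.1)&(abs(y)<.08)&(x<.02);print('bar',n,b.sum(),np.median(x[b]),np.median(z[b]),'th',np.degrees(np.arctan2(np.median(z[b]),-np.median(x[b])))-9.96)
    cv2.imwrite(f'pics/g_{n}.png',c['frame'])
E
```

```text
theta 59.32 r 0.2145 (0.2081) to60 mm dy,dz -4.6 5.1 F [-4.5  0.1  4.9] J [ 39.4  25.7  17.    0.1 -81.1 -30.1]
6755 guard slope 59.931145 dist of hinge -0.0010504946
bar scene 177 -0.07357084044712899 0.19882940841372698 th 59.73452273989957
bar top 183 -0.07724540537061794 0.1975248208777438 th 58.681180429105204
```

View pics/g_scene.png

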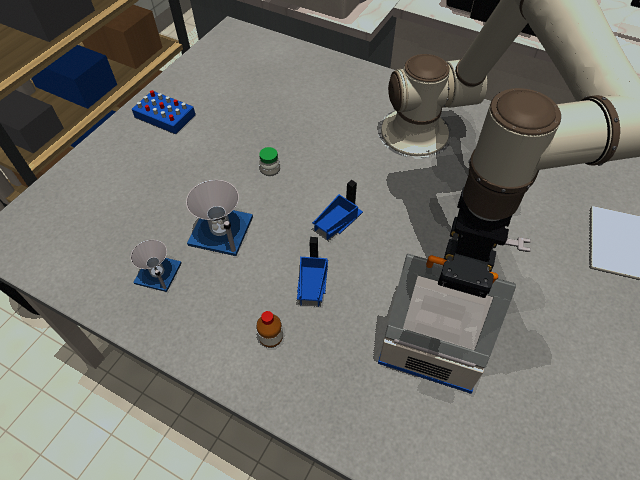

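The scene shows the guard raised at about 60° (slope fit 59.9°) and gripped at the orange bar (460,265). The scoop stands flat at (313,275), and the bottle, jar and wrench are in place.

{"name": "play_rows", "arguments": {
  "steps": [
    {"ax": 0, "ay": 0, "az": 0, "dx": 0, "dy": 0, "dz": 0, "claw": 0},
    {"ax": 0, "ay": 0, "az": 0, "dx": 0, "dy": 0, "dz": 0, "claw": 0},
    {"ax": 0, "ay": 0, "az": 0, "dx": 0, "dy": 0, "dz": 0, "claw": 0},
    {"ax": 0, "ay": 0, "az": 0, "dx": 0, "dy": 0, "dz": 0, "claw": 0},
    {"ax": 0, "ay": 0, "az": 0, "dx": 0, "dy": 0, "dz": 0, "claw": 0},
    {"ax": 0, "ay": 0, "az": 0, "dx": 0, "dy": 0, "dz": 0, "claw": 0}
  ]
}}

```text
time_s: 20.75
tcp_pos: [0.6142, 0.2969, 0.3136]
ee_rot: [[0.162, -0.987, 0.004], [-0.987, -0.162, 0.001], [-0.001, -0.004, -1.0]]
wrist_force: [-3.8, -0.4, 4.8]
gripper_width: 0.13
gripper_force: 30.0
```

```bash
python3 -c "
from h import *
ang(); print(finish_job())"
```

```text
theta 59.26 r 0.2145 (0.2081) to60 mm dy,dz -4.8 5.1 F [-3.8 -0.4  4.8] J [ 39.4  25.7  17.    0.1 -81.1 -30.1]
the job is handed in; nothing more can be done
None
```

The job is handed in at about 21 s: all five balls are in the jar, the scoop stands flat on the bench, and the gripper holds the guard at about 60 degrees; the judge's verdict was not shown.

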